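# Hang the L-bracket level on the drying pin

### The job

Take the blue L-shaped bracket out of the white rack and hang it up to drain on the stand's pin, by whichever one of its five holes lets it hang level (hole row horizontal), settled in the pin's neck behind the bead, and let go. The pin has been set to a height nobody wrote down, so feel gently for it with the bracket and never force anything; leave the grey blank in the rack and the loose tape roll, weight and cup where they are.

Things in the scene. Friction and masses are not known exactly. Their poses are not given: they have to be found in the camera images.
- bracket_mid (a point): Blue L-bracket, uniform 8 mm aluminium plate, 0.2 kg, upright in a slot of the rack (foot 24 mm deep, 1 mm play a side). x through the thickness, y along the bar, z up; point half-way up and along. Outline (y, z in mm from here): bar y -75 to 75, z 15 to 41; leg below one end, y 15 to 75, z -65 to 15; grip tab on top, y -18 to 18, z 41 to 65.
- bracket_row (a point): The same bracket, same axes: centre of the middle one of its five round through holes (13 mm diameter, axis x), 28 mm above bracket_mid. The holes lie in one row along the bar at y = -48, -24, 0, 24 and 48 mm from here. The tab above (24 mm high, 36 mm wide, its top 37 mm above here) is gripped across the 8 mm thickness from above.
- blank_mid (a point): Grey aluminium blank of the same outline without holes, standing in the rack's other slot; same point and axes. The two may be in either slot. A bystander.
- rack: White rack block, fixed, 150 x 90 x 32 mm (its x, y, z); origin at the centre of its underside. Two slots along its y, 70 mm apart, at x -35 and +35 mm.
- station (a point): Point of the fixed hanging stand, 190 mm above the table; in plan the middle of the pin's neck. x is level and runs along the pin from nose to root, so the level pin points to -x; z up. The pin's height is NOT given: it is clamped firmly with its axis anywhere from 15 mm below to 15 mm above this point.
- stand: The stand; origin under the middle of its foot (disc 110 mm wide, 13 mm high), station lies at x -29 mm. The steel pin, as mm along x from station: nose tip 3 mm thick at -22, cone to 10 mm thick at -12, bead 10 mm to -9.5, neck 7 mm thick from -8 to 8, collar 18 mm wide to 17, then a 24 mm block on a 20 mm tube. Nothing of it is over 10 mm above the pin's axis.
- tape_clear: Roll of tan tape lying flat, 72 mm across, 18 mm high; origin at the centre of its underside. A bystander.
- weight_0: Brass-coloured weight, 32 mm across, 34 mm high; origin at the centre of its underside. A bystander.
- sample_cup_0: White cup with a red lid, 60 mm across, 54 mm high; origin at the centre of its underside. A bystander.

How it is judged:
By the outcome, as a careful person would: the job done as asked, in the order asked, and still so for the second after the job is handed in, with the robot touching nothing.
It also fails if it takes over 67 s, if anything falls off the work surface, if the arm or the gripper's body presses on something with over 40 N, if the wrist force passes 120 N, or if a joint passes its speed limit or range.

### The arm

A 7-joint arm with a two-finger parallel gripper is mounted at the origin on a cart in front of the work surface, level with it; the furniture and walls round the work are solid. World frame = base frame: x ahead of the robot, y to its left, z up, the work surface at z = 0. Lengths are in m, angles in rad, forces in N, time in s.
With the tool pointing down it reaches from about 0.35 to 0.9 m from the base axis. Payload 19.9 kg.
Tool frame: the origin (TCP) lies at the very end of the fingers, on their centre line; the grasp point (between the pads) lies 19 mm behind it; x points along the fingers, y is the direction in which the jaws open and shut, and the axes are right-handed (so a half turn about x gives the same grasp; the last joint's range is limited). The gripper opens to 85 mm and grips with 20 to 120 N. Pads are 22 mm wide; open, the fingers measure 114 mm over their backs; the gripper's body (76 mm by 85 mm) begins 54 mm behind the grasp point. The pads swing forward as they close: fully open they stand 13 mm farther back than shut.
Start: joints at [-1.153, 0.417, -0.01, 1.614, 0.005, 1.111, -0.053], TCP at [0.277, 0.56, 0.231] pointing down, gripper open.
Joint ranges: [-2.81, 2.81], [-0.39, 2.02], [-1.27, 1.25], [0.06, 2.57], [-1.19, 4.33], [0.19, 2], [-2.82, 2.82]. Speed limits (rad/s): [1.89, 1.89, 2.39, 2.39, 3.01, 3.01, 3.01].

### API

Orientations are given as a rotation vector (axis times angle).
In Python, from station import get_obs, cams, job, models gives the robot as it stands. The module is installed in compiled form; this text tells all that it offers.
- The arm moves only by the tool drive_tool, never from a script. Its argument "deltas" is a list of rows, each a list of 2 entries, a list of its own where there are three numbers: the shift along the tool's x, y, z in m, then the turn about the tool's x in degrees. In form: [[[tx, ty, tz], spin], ...]. A call has 1 to 20 rows; each row is the pose to reach, as a shift and turn from the pose commanded when the call began, along the tool's axes at that moment; what a row does not reach only later rows make up. A row lasts 1/12 s, in which the tool goes at most 41.7 mm and 7.16 degrees, less where a joint would pass 70% of its speed; a pose out of reach is approached as far as the arm can. A call with a gripper value outside its range is refused whole. "fingers" is the opening, from 0 (shut) to 1 (fully open), set as the call begins (left out, the last holds). The fingers move at their own pace and stop on an object; "grip_force" is the grip in N (left out, the last holds). Time passes only in rows, so rows that repeat a pose let the fingers close. It gives the time, the measured TCP pose, the force and the opening at its end, in the units of the state.
- get_obs(): the state, without advancing time (a new reading comes with each control period).
- cams.snapshot(name): name is "side" or "top" or "wrist"; returns a dict with "pixels" (384x512x3 uint8, red, green, blue), "camera_matrix" (3x3 intrinsics, pixels), "origin" and "attitude" of the camera in the world. Camera axes: x right, y down, z forward; pixel columns grow to the right and rows downward; lengths in m; the calibration is good to about 2 mm. The wrist camera is an equidistant fisheye: a pixel r from the principal point sees the ray r / f radians off the axis. A picture is of the moment at which its call begins. There is no depth.
- job.sign_off(): hands the job in, once; it reports no verdict.
Trained networks look in the newest picture that a camera, given by its name, has taken for a name from the list of things; names that differ only in an ending like _2 or _b are one class to them, and where a whole thing is asked for, a point or a joint stands for the part that bears it (a point fixed in the world has none). Each returns a list of dicts, best first, with "conf" (0 to 1); they miss things now and then, are a little off and sometimes report something else, mostly with a low value. They report only what shows in the picture. A call takes as long as a camera call.
- models.look_for(camera, label): "uv" ([column, row] in pixels, amid what is visible of it).
The state is a dict: "time_s": time; "qpos": joint angles; "qvel": joint speeds; "tau": joint torques, N m; "tcp_pos": TCP position; "orientation": TCP orientation; "ft_force": force on the tool from outside, world axes, zero at the start; "moment": the same for the moment, N m; "opening": finger opening in m.
Only numpy, scipy, OpenCV 4.12 (cv2) and the standard library are available. Lean on these libraries where they do the work, as an engineer would, in place of code of your own. Each camera call takes 0.05 s, during which the arm holds its last target. There are 200 camera calls.

## Working session

There is one attempt and no reset: what is moved stays moved. The work goes in short steps, Python scripts to look and compute and a tool call to move; the robot and the scene stay as the last step left them, time stands still between calls to the robot, and variables do not carry over. Pictures are saved under pics/ and viewed, about 8 in all and at most 12, crops included, and the job is handed in when it is done.

Besides the shell and the picture viewer there is one more tool, called as name(argument=value, ...), one argument or row to a line, values as JSON. drive_tool: Moves the arm, as the interface text tells. Its arguments: {"type":"object","properties":{"deltas":{"type":"array","items":{"type":"array"}},"fingers":{"type":"number"},"grip_force":{"type":"number"}},"required":["deltas"]}

```bash
mkdir -p pics; cat > h.py <<'E'
import numpy as np, cv2
from scipy.spatial.transform import Rotation as R
from station import get_obs, cams, job, models
def Rm(a):
    a=np.array(a,float); return a if a.shape==(3,3) else (R.from_rotvec(a).as_matrix() if a.size==3 else R.from_quat(a).as_matrix())
def snap(n,f=None):
    s=cams.snapshot(n); s['name']=n
    if f: cv2.imwrite('pics/'+f,cv2.cvtColor(s['pixels'],cv2.COLOR_RGB2BGR))
    return s
def ray(s,uv):
    K=np.array(s['camera_matrix']); p=np.array([(uv[0]-K[0,2])/K[0,0],(uv[1]-K[1,2])/K[1,1]])
    if s['name']=='wrist':
        r=np.hypot(*p); d=np.array([*(p/max(r,1e-9)*np.sin(r)),np.cos(r)])
    else: d=np.array([*p,1.])
    d=Rm(s['attitude'])@d; return np.array(s['origin'],float),d/np.linalg.norm(d)
def onz(s,uv,z):
    o,d=ray(s,uv); return o+d*(z-o[2])/d[2]
def proj(s,P):
    c=Rm(s['attitude']).T@(np.array(P)-s['origin']); K=np.array(s['camera_matrix'])
    if s['name']=='wrist':
        t=np.arctan2(np.hypot(c[0],c[1]),c[2]); q=c[:2]/np.hypot(c[0],c[1])*t
    else: q=c[:2]/c[2]
    return q*[K[0,0],K[1,1]]+K[:2,2]
def tri(a,b):
    (o1,d1),(o2,d2)=a,b
    t=np.linalg.lstsq(np.c_[d1,-d2],o2-o1,rcond=None)[0]; p,q=o1+d1*t[0],o2+d2*t[1]
    return (p+q)/2,np.linalg.norm(p-q)
E
cat > a.py <<'E'
from h import *
np.set_printoptions(precision=4,suppress=True)
o=get_obs(); print({k:np.round(v,3) for k,v in o.items()}); print(Rm(o['orientation']))
S={n:snap(n,n+'0.png') for n in('top','side')}
for n in S: print(n,S[n]['origin'],Rm(S[n]['attitude'])[:,2],np.array(S[n]['camera_matrix'])[[0,0,1],[0,2,2]])
for l in 'bracket_mid bracket_row blank_mid rack station stand tape_clear weight_0 sample_cup_0'.split():
    r={}
    for n in S:
        L=models.look_for(n,l); print(l,n,[(np.round(d['uv'],1).tolist(),round(d['conf'],2)) for d in L[:3]])
        if L: r[n]=ray(S[n],L[0]['uv'])
    if len(r)==2: print('   ',*tri(r['top'],r['side']))
E
python3 a.py
```

```text
{'time_s': np.float64(0.0), 'qpos': array([-1.153,  0.418, -0.01 ,  1.614,  0.005,  1.111, -0.053]), 'qvel': array([ 0.001, -0.   , -0.002,  0.001,  0.   , -0.001, -0.001]), 'tau': array([ -0.001, -86.441,   0.678, -43.491,   0.019,   0.007,  -0.   ]), 'tcp_pos': array([0.277, 0.56 , 0.231]), 'orientation': array([ 0.359,  1.541, -0.361]), 'ft_force': array([ 0.796, -1.145,  0.516]), 'moment': array([ 0.004, -0.015,  0.034]), 'opening': np.float64(0.085)}
[[-0.0005  0.4429  0.8966]
 [-0.0011  0.8966 -0.4429]
 [-1.     -0.0012  0.0001]]
top [ 0.2715 -0.2643  1.3233] [ 0.1945  0.0022 -0.9809] [425.6693 252.9571 197.3951]
side [ 0.1383 -1.1088  0.5452] [ 0.356   0.8365 -0.4167] [424.046  258.2865 195.2766]
bracket_mid top [([267.0, 240.4], 0.6)]
bracket_mid side [([215.0, 226.8], 0.9)]
    [ 0.3831 -0.2987  0.0828] 0.012137585538024168
bracket_row top [([264.0, 244.7], 0.59)]
bracket_row side [([215.3, 224.0], 0.91)]
    [ 0.3781 -0.2914  0.0859] 0.0035294809405202457
blank_mid top [([259.3, 222.7], 0.73)]
blank_mid side [([243.6, 217.1], 0.86), ([233.1, 178.6], 0.45)]
    [ 0.4469 -0.2
[... 171 characters left out ...]
1.4, 199.3], 0.61), ([250.2, 235.8], 0.45)]
station side [([232.2, 183.1], 0.58), ([216.3, 223.1], 0.49)]
    [ 0.5213 -0.0134  0.0546] 0.0014744015324771923
stand top [([171.0, 199.6], 0.87)]
stand side [([234.8, 183.9], 0.56)]
    [ 0.5254 -0.0123  0.0501] 0.006899897736934601
tape_clear top [([292.7, 185.3], 0.59)]
tape_clear side [([297.8, 262.2], 0.74), ([243.6, 218.8], 0.47)]
    [ 0.5592 -0.3845 -0.0039] 0.025601007875435587
weight_0 top [([302.9, 163.5], 0.58)]
weight_0 side [([342.2, 259.5], 0.52)]
    [ 0.6405 -0.4235  0.0025] 0.0014745214494566322
sample_cup_0 top [([340.4, 205.7], 0.81)]
sample_cup_0 side [([308.4, 289.2], 0.62)]
    [ 0.4931 -0.5282  0.036 ] 0.004946332743415166
```

```bash
python3 - <<'E'
import cv2
a=cv2.imread('pics/top0.png')[130:330,130:390]; b=cv2.imread('pics/side0.png')[100:320,130:390]
cv2.imwrite('pics/topc.png',cv2.resize(a,None,fx=3,fy=3,interpolation=2)); cv2.imwrite('pics/sidec.png',cv2.resize(b,None,fx=2.7,fy=2.7,interpolation=2))
E
```

```text
(no output)
```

View pics/topc.png

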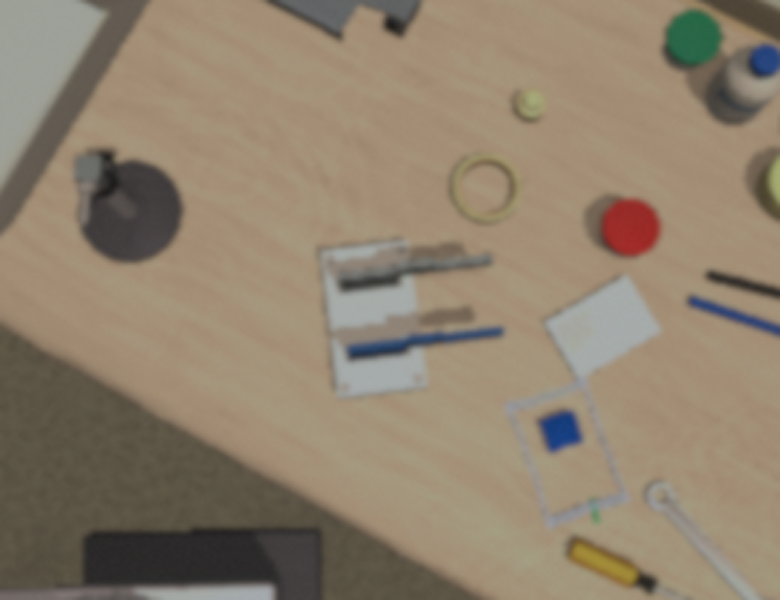

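View pics/sidec.png

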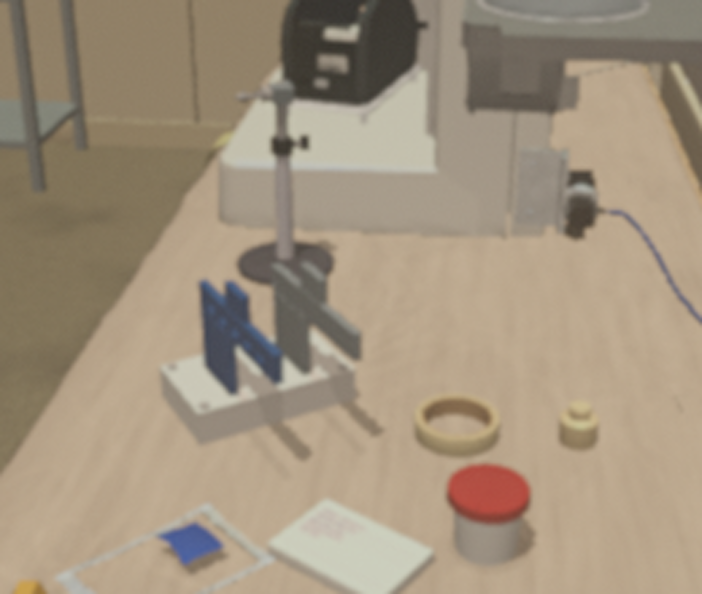

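The top crop shows the blue bracket in the near slot at crop (350–500, 340), with its leg on the left (+y) side and the grey blank behind it. The stand is at (130, 210) with its pin pointing down the picture. The side crop agrees, with the pin at (250–285, 95). Next I'll fit the bracket and stand poses.

```bash
cat > fit.py <<'E'
from h import *
from scipy.optimize import minimize
np.set_printoptions(precision=4,suppress=True)
def boxes(x,y,z,yaw):
    Rz=R.from_euler('z',yaw).as_matrix(); out=[]
    for a,b,c,d in((-75,75,15,41),(15,75,-41,15),(-18,18,41,65)):
        out.append(np.array([[sx,yy,zz] for sx in(-4,4) for yy in(a,b) for zz in(c,d)])/1000@Rz.T+[x,y,z])
    return out
def mask(s,p,k=4):
    m=np.zeros((384*k,512*k),np.uint8)
    for B in boxes(*p):
        q=np.array([proj(s,P) for P in B]); cv2.fillConvexPoly(m,cv2.convexHull(np.round((q+.5)*k*16).astype(np.int32)),255,shift=4)
    return cv2.resize(m,(512,384),interpolation=cv2.INTER_AREA)/255.
if __name__=='__main__':
    S=[snap('top'),snap('side')]; M=[]
    for s in S:
        px=s['pixels'].astype(float); b=px[...,2]-px[...,0]
        w=np.zeros((384,512)); 
        if s['name']=='top': w[230:252,240:305]=1
        else: w[195:255,195:240]=1
        M.append(np.clip((b+5)/55,0,1)*w); print(s['name'],M[-1].sum(), b.max())
    f=lambda p:sum(((mask(s,p)-m)**2).sum() for s,m in zip(S,M))
    best=None
    for yaw in(-.1,.05,.2):
        r=minimize(lambda v:f((v[0]/1000,v[1]/1000,v[3]/1000,v[2]/100)),[381,-292,yaw*100,73],method='Nelder-Mead',options=dict(initial_simplex=np.array([[381,-292,yaw*100,73]]+[[381+8*(i==0),-292+8*(i==1),yaw*100+8*(i==2),73+3*(i==3)] for i in range(4)]),maxiter=250))
        print(r.x,r.fun)
    for l,u in (('top',0),('side',1)):
        k=cv2.resize(S[u]['pixels'][120:220,140:220] if u==0 else S[u]['pixels'][125:205,205:265],None,fx=5,fy=5,interpolation=2)
        cv2.imwrite('pics/st%d.png'%u,k[...,::-1])
    a,b=cv2.imread('pics/st0.png'),cv2.imread('pics/st1.png')
    c=np.zeros((500,720,3),np.uint8); c[:500,:400]=a; c[:400,410:710]=b; cv2.imwrite('pics/st.png',c)
E
python3 fit.py
```

```text
top 180.78181818181818 108.0
side 303.8909090909091 88.0
[ 380.2614 -308.6386    5.9098   75.3434] 350.68128405794334
[ 380.5075 -307.8991    6.3619   74.011 ] 351.87246227611126
[ 379.1237 -309.2534    4.982    79.1282] 360.05760645142846
```

View pics/st.png

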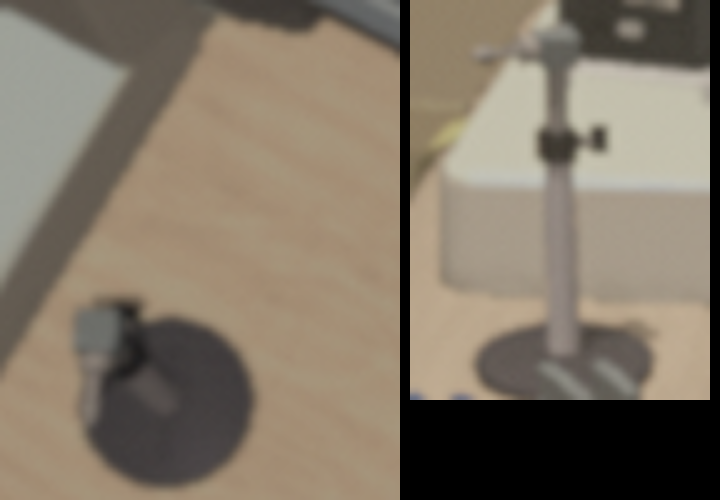

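The stand crop shows, in full-picture pixels: top camera nose at about (158, 205), block at about (159.6, 186) and foot disc centre at about (173.6, 200). In the side camera the nose is at about (218.4, 135.4) and the block at about (234.4, 134.4).

```bash
python3 - <<'E'
from fit import *
t,s=snap('top'),snap('side')
for a,b in(((158,205),(218.4,135.4)),((159.6,186),(234.4,134.4))): print(tri(ray(t,a),ray(s,b)))
print('foot',onz(t,(173.6,200),.013), onz(s,(205+(563-410)/5,125+360/5),.013))
# masks
for S in(t,s):
    px=S['pixels'].astype(float); 
    m=mask(S,(.3803,-.3086,.0745,.06))
    k=px.copy(); c=cv2.Canny((m*255).astype(np.uint8),50,150); k[c>0]=[255,0,0]
    k=k[215:260,235:310] if S is t else k[190:260,190:260]
    cv2.imwrite('pics/ov_%s.png'%S['name'],cv2.resize(k[...,::-1],None,fx=6,fy=6,interpolation=0))
a,b=cv2.imread('pics/ov_top.png'),cv2.imread('pics/ov_side.png'); c=np.zeros((600,800,3),np.uint8)
a=cv2.resize(a,None,fx=.8,fy=.8); c[:a.shape[0],:a.shape[1]]=a; c[:420,370:790]=b; cv2.imwrite('pics/ov.png',c)
E
```

```text
(array([ 0.4818, -0.0083,  0.2033]), np.float64(0.00800423529825376))
(array([ 0.5316, -0.0102,  0.2012]), np.float64(0.0023816540020187653))
foot [ 0.5279 -0.0123  0.013 ] [ 0.5259 -0.0247  0.013 ][ WARN:0@4.435] global loadsave.cpp:1063 imwrite_ Unsupported depth image for selected encoder is fallbacked to CV_8U.
```

View pics/ov.png

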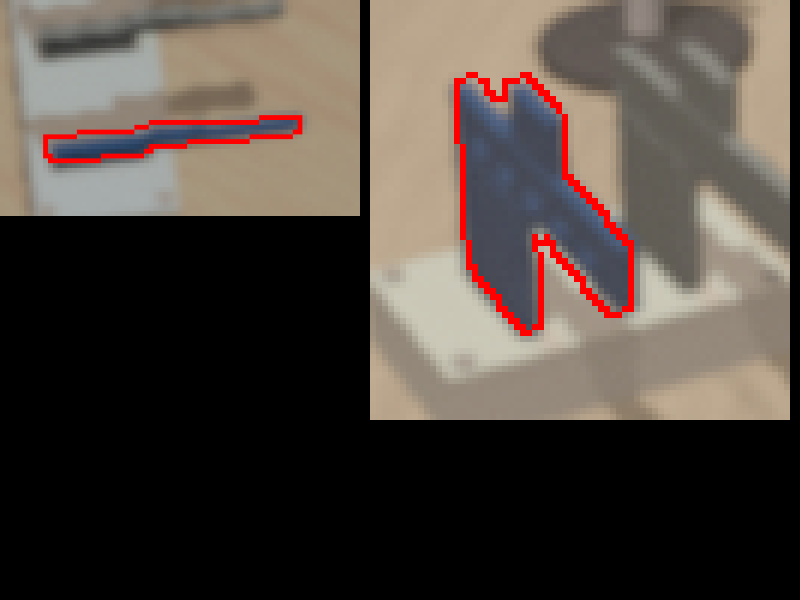

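The fitted outline matches the bracket closely in both views, with red outlines on all edges. The bracket is at about (0.380, -0.308) with yaw 0.06 rad. Now I'll work out the move.

```bash
cat >> h.py <<'E'
def go(P,ang=None):
    "shift in tool axes and spin (deg) to TCP P with tool-y heading ang (deg)"
    o=get_obs(); A=Rm(o['orientation']); d=A.T@(np.array(P)-o['tcp_pos']); h=np.degrees(np.arctan2(A[1,1],A[0,1]))
    print('shift',np.round(d,4),'spin',None if ang is None else round((h-ang+90)%180-90,2),'head',round(h,2))
E
python3 -c "
from h import *
for P in((.37,.1,.26),(.38,-.308,.23)): go(P,3.4)"
```

```text
shift [-0.0287 -0.3715  0.2875] spin 60.31 head 63.71
shift [ 0.0013 -0.7329  0.4771] spin 60.31 head 63.71
```

drive_tool(
  deltas=[
    [[-0.029,-0.3715,0.2875],60.3],
    [[-0.029,-0.3715,0.2875],60.3],
    [[-0.029,-0.3715,0.2875],60.3],
    [[-0.029,-0.3715,0.2875],60.3],
    [[-0.029,-0.3715,0.2875],60.3],
    [[-0.029,-0.3715,0.2875],60.3],
    [[-0.029,-0.3715,0.2875],60.3],
    [[-0.029,-0.3715,0.2875],60.3],
    [[-0.029,-0.3715,0.2875],60.3],
    [[-0.029,-0.3715,0.2875],60.3],
    [[-0.029,-0.3715,0.2875],60.3],
    [[-0.029,-0.733,0.477],60.3],
    [[-0.029,-0.733,0.477],60.3],
    [[-0.029,-0.733,0.477],60.3],
    [[-0.029,-0.733,0.477],60.3],
    [[-0.029,-0.733,0.477],60.3],
    [[-0.029,-0.733,0.477],60.3],
    [[-0.029,-0.733,0.477],60.3],
    [[-0.029,-0.733,0.477],60.3],
    [[-0.029,-0.733,0.477],60.3],
  ],
  fingers=1,
)

```text
time_s: 2.87
tcp_pos: [0.3783, -0.2649, 0.261]
orientation: [1.166, 1.235, -1.163]
ft_force: [0.6, 0.7, -0.1]
opening: 0.0857
```

```bash
python3 -c "
from h import *
o=get_obs();print(o['time_s'],o['tcp_pos'],np.round(o['qpos'],2),np.round(o['qvel'],2))
go((.38,-.308,.20),3.4)"
```

```text
2.8667 [ 0.37831982 -0.26488321  0.2609528 ] [-0.38  0.13  1.01  1.99 -0.12  1.08  0.75] [ 0.96  1.08  0.56 -0.6  -1.04  0.08  1.98]
shift [ 0.061  -0.0011  0.0431] spin 0.07 head 3.47
```

drive_tool(
  deltas=[
    [[0,0,0],0],
    [[0,0,0],0],
    [[0,0,0],0],
    [[0,0,0],0],
  ],
)

```text
time_s: 3.2
tcp_pos: [0.3787, -0.2618, 0.2603]
orientation: [1.165, 1.238, -1.164]
ft_force: [1.6, 0.7, 0.5]
opening: 0.0856
```

```bash
python3 - <<'E'
from fit import *
o=get_obs();print(o['time_s'],o['tcp_pos'],np.round(o['qpos'],2),np.round(o['qvel'],2))
go((.38,-.308,.20),3.4)
s=snap('wrist'); px=s['pixels'].copy(); K=np.array(s['camera_matrix']); print(K, s['origin'],Rm(s['attitude']))
p=(.380,-.308,.073,.06)
for B in boxes(*p):
    for P in B: 
        u=proj(s,P)
        if 0<=u[0]<512 and 0<=u[1]<384: cv2.circle(px,tuple(int(round(v)) for v in u),1,(255,0,0),-1)
cv2.imwrite('pics/w1.png',cv2.resize(px[...,::-1],None,fx=1.5,fy=1.5))
E
```

```text
3.2 [ 0.3787 -0.2618  0.2603] [-0.38  0.13  1.01  1.99 -0.12  1.08  0.74] [-0.01 -0.01  0.    0.   -0.   -0.    0.  ]
shift [ 0.0602 -0.0016  0.0462] spin 0.08 head 3.48
[[297.3186   0.     251.0667]
 [  0.     297.3186 188.8091]
 [  0.       0.       1.    ]] [ 0.3748 -0.1846  0.402 ] [[ 0.9981  0.058   0.0184]
 [ 0.0609 -0.9514 -0.302 ]
 [ 0.      0.3025 -0.9531]]
```

View pics/w1.png

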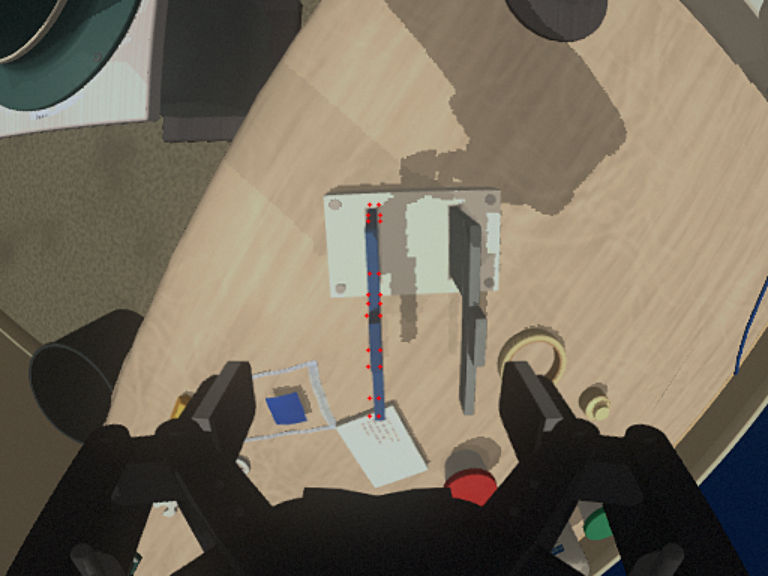

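The wrist view shows the bracket from (372, 208) to (380, 420) and the predicted points lie on it. The yaw is slightly larger than I estimated. I'll refine it with a wrist-only fit.

```bash
python3 - <<'E'
from fit import *
s=snap('wrist'); px=s['pixels'].astype(float); b=px[...,2]-px[...,0]
w=np.zeros((384,512)); w[130:285,235:262]=1
M=np.clip((b-5)/40,0,1)*w; print(M.sum())
# lit top faces + dark blue sides both count
f=lambda v:((mask(s,(v[0]/1000,v[1]/1000,.073,v[2]/100))-M)**2).sum()
for x0 in([380,-310,9],[378,-306,6]):
    r=minimize(f,x0,method='Nelder-Mead',options=dict(initial_simplex=np.array([x0]+[[x0[0]+5*(i==0),x0[1]+6*(i==1),x0[2]+5*(i==2)] for i in range(3)]),maxiter=200)); print(r.x,r.fun)
x,y,yaw=r.x[0]/1000,r.x[1]/1000,r.x[2]/100
go((x,y,.17),np.degrees(yaw)); go((x,y,.114),np.degrees(yaw))
E
```

```text
833.2
[ 381.8847 -318.958     9.8476] 233.71332468281432
[ 381.9311 -319.2076    9.9731] 232.80082564398305
shift [ 0.0904 -0.0006  0.0576] spin -2.2 head 3.51
shift [ 0.1464 -0.0006  0.0577] spin -2.2 head 3.51
```

```bash
python3 -c "
from h import *
go((.382,-.315,.16),5.5);go((.382,-.315,.113),5.5)"
```

```text
shift [ 0.1004 -0.0002  0.0534] spin -1.99 head 3.51
shift [ 0.1474 -0.0003  0.0535] spin -1.99 head 3.51
```

drive_tool(
  deltas=[
    [[0.02,0,0.03],-2],
    [[0.05,0,0.0535],-2],
    [[0.08,0,0.0535],-2],
    [[0.1,0,0.0535],-2],
    [[0.115,0,0.0535],-2],
    [[0.13,0,0.0535],-2],
    [[0.14,0,0.0535],-2],
    [[0.147,0,0.0535],-2],
    [[0.147,0,0.0535],-2],
    [[0.147,0,0.0535],-2],
    [[0.147,0,0.0535],-2],
  ],
  fingers=0.5,
)

```text
time_s: 4.22
tcp_pos: [0.3821, -0.3164, 0.114]
orientation: [1.139, 1.251, -1.139]
ft_force: [0.1, 0.0, -0.2]
opening: 0.0423
```

```bash
python3 - <<'E'
from fit import *
o=get_obs();print(o['time_s'],o['tcp_pos'],o['ft_force'],o['opening'])
go((.382,-.315,.113),5.5)
s=snap('wrist'); px=s['pixels'].copy()
for P in boxes(.3815,-.311,.073,.097)[2]:
    u=proj(s,P); cv2.circle(px,tuple(int(round(v)) for v in u),1,(255,0,0),-1)
cv2.imwrite('pics/w2.png',cv2.resize(px[150:384,100:400,::-1],None,fx=2.4,fy=2.4))
E
```

```text
4.2167 [ 0.3821 -0.3164  0.114 ] [ 0.0801  0.0194 -0.2224] 0.042327062386225876
shift [ 0.001  -0.     -0.0014] spin -0.08 head 5.42
```

View pics/w2.png

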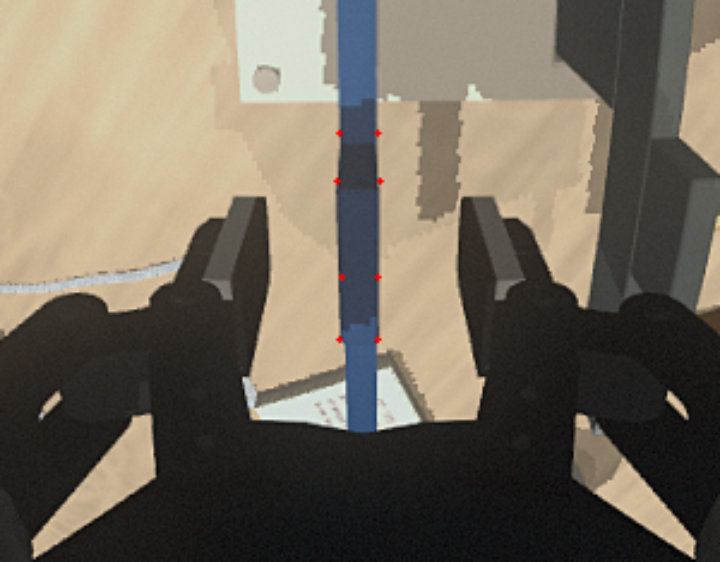

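The tab is centred between the pads and the predicted tab corners are within about 2 mm. I'll grip it.

drive_tool(
  deltas=[
    [[0,0,0],0],
    [[0,0,0],0],
    [[0,0,0],0],
    [[0,0,0],0],
    [[0,0,0],0],
    [[0,0,0],0],
    [[0,0,0],0],
    [[0,0,0],0],
  ],
  fingers=0,
  grip_force=70,
)

```text
time_s: 4.93
tcp_pos: [0.3817, -0.3165, 0.1136]
orientation: [1.139, 1.252, -1.139]
ft_force: [-1.4, -0.2, 6.3]
opening: 0.0069
```

drive_tool(
  deltas=[
    [[-0.005,0,0],0],
    [[-0.01,0,0],0],
    [[-0.018,0,0],0],
    [[-0.028,0,0],0],
    [[-0.045,0,0],0],
    [[-0.07,0,0],0],
    [[-0.1,0,0],0],
    [[-0.13,0,0],0],
    [[-0.16,0,0],0],
    [[-0.17,0,0],0],
    [[-0.17,0,0],0],
    [[-0.17,0,0],0],
  ],
)

```text
time_s: 5.93
tcp_pos: [0.3818, -0.3159, 0.2833]
orientation: [1.14, 1.252, -1.138]
ft_force: [-0.8, -0.4, -2.2]
opening: 0.0064
```

```bash
python3 - <<'E'
from fit import *
np.set_printoptions(precision=4,suppress=True)
o=get_obs();print(o['time_s'],o['tcp_pos'],o['ft_force'],o['moment'],o['opening'],o['qpos'])
go((.43,-.05,.29),3.4); go((.44,-.06,.284),0)
E
```

```text
5.9333 [ 0.3818 -0.3159  0.2833] [-0.8038 -0.4457 -2.1914] [-0.0441 -0.0095  0.0219] 0.006377454582234188 [-0.2765  0.213   1.0433  1.8893 -0.2024  1.1511  0.9353]
shift [-0.0065  0.0733 -0.2602] spin 2.05 head 5.45
shift [-0.0005  0.0823 -0.2493] spin 5.45 head 5.45
```

```bash
python3 - <<'E'
from fit import *
go((.425,-.012,.285),0)
E
```

```text
shift [-0.0015  0.0719 -0.2985] spin 5.45 head 5.45
```

drive_tool(
  deltas=[
    [[-0.001,0.003,-0.015],1],
    [[-0.001,0.01,-0.04],2],
    [[-0.001,0.018,-0.075],3],
    [[-0.001,0.027,-0.11],4],
    [[-0.001,0.036,-0.145],5],
    [[-0.001,0.043,-0.18],5.4],
    [[-0.001,0.051,-0.215],5.4],
    [[-0.001,0.06,-0.25],5.4],
    [[-0.001,0.067,-0.28],5.4],
    [[-0.001,0.071,-0.294],5.4],
    [[-0.001,0.072,-0.298],5.4],
    [[-0.001,0.072,-0.298],5.4],
    [[-0.001,0.072,-0.298],5.4],
    [[-0.001,0.072,-0.298],5.4],
  ],
)

```text
time_s: 7.1
tcp_pos: [0.4249, -0.014, 0.2839]
orientation: [1.21, 1.209, -1.211]
ft_force: [0.1, 0.3, -1.1]
opening: 0.0061
```

```bash
python3 - <<'E'
from fit import *
np.set_printoptions(precision=4,suppress=True)
o=get_obs();print(o['time_s'],o['tcp_pos'],o['ft_force'],o['moment'],o['opening'],o['qpos'])
go((.425,-.012,.285),0)
s=snap('wrist'); d=snap('side'); np.savez('v1.npz',**{k+n:v for n,S in(('w',s),('s',d)) for k,v in S.items()})
c=np.zeros((600,800,3),np.uint8); k=cv2.resize(s['pixels'][:,100:420,::-1],None,fx=1.3,fy=1.3); c[:k.shape[0],:k.shape[1]]=k
k=cv2.resize(d['pixels'][90:200,185:270,::-1],None,fx=4.5,fy=4.5,interpolation=2); c[:k.shape[0],417:417+k.shape[1]]=k
cv2.imwrite('pics/w3.png',c)
E
```

```text
7.1 [ 0.4249 -0.014   0.2839] [ 0.1324  0.2867 -1.1165] [-0.0661  0.0126  0.0263] 0.006107944827943295 [-0.8145 -0.0325  0.7684  2.0307  0.0253  1.1352 -0.0586]
shift [-0.0011  0.0001 -0.002 ] spin -0.09 head -0.09
```

View pics/w3.png

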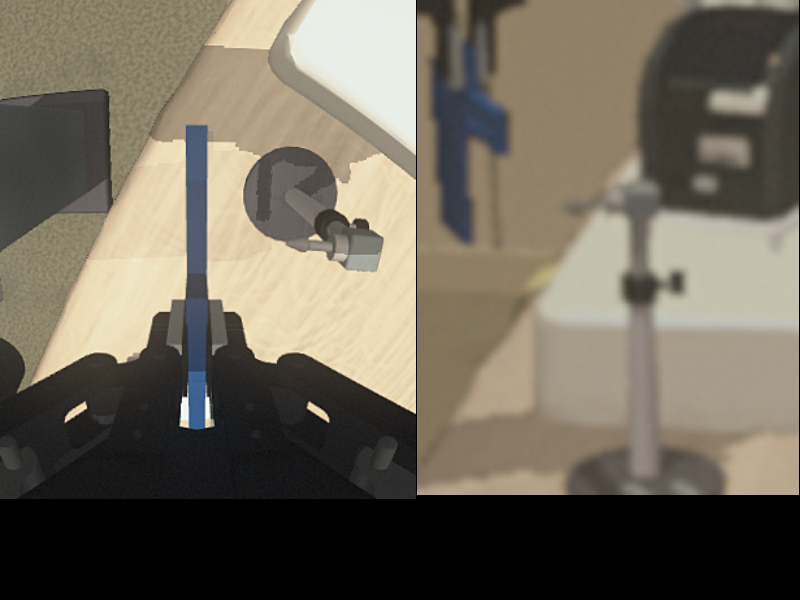

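The wrist view shows the nose at about (288, 243) in the crop, with the collar and block to its right. The bracket hangs straight in the grip. I'll enlarge the pin area to get its heading.

```bash
python3 - <<'E'
from fit import *
v=np.load('v1.npz'); k=cv2.resize(v['pixelsw'][165:225,305:405,::-1],None,fx=8,fy=8,interpolation=cv2.INTER_CUBIC); cv2.imwrite('pics/w4.png',k)
E
```

```text
(no output)
```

View pics/w4.png

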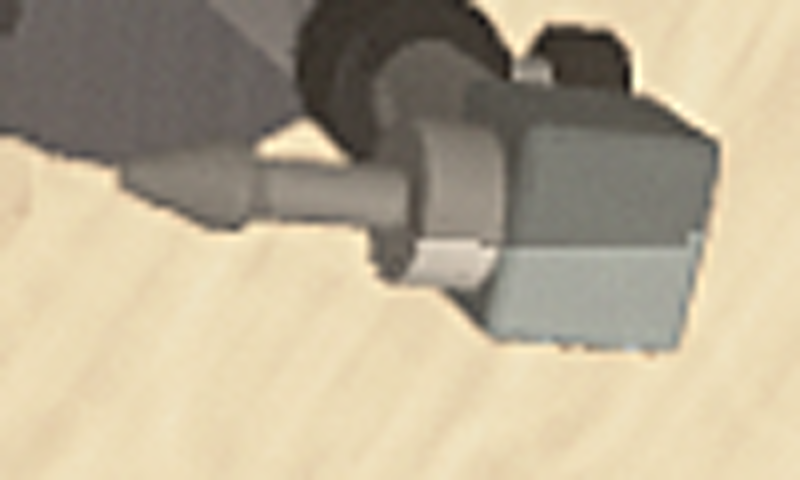

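```bash
python3 - <<'E'
from fit import *
from scipy.optimize import least_squares
v=np.load('v1.npz'); W={k[:-1]:v[k] for k in v if k[-1]=='w'}; D={k[:-1]:v[k] for k in v if k[-1]=='s'}; W['name']='wrist';D['name']='side'; T=snap('top')
obs=[(W,-22,(320.2,187.5),1),(W,-10,(335.4,188.5),1),(W,8,(353.75,189.5),1),(D,-22,(218.6,135.8),2),(D,29,(234.5,134),2),(T,-22,(158,205),2),(T,29,(159.6,186),2)]
def f(p,full=True):
    x,y,z,a=p; e=[]
    for s,l,uv,w in obs:
        P=np.array([x+l/1000*np.cos(a),y+l/1000*np.sin(a),z]); e+=list((proj(s,P)-uv)/w)
    if full: e+=list((proj(T,[x+.029*np.cos(a),y+.029*np.sin(a),.013])-[173.6,200])/2)
    return np.array(e)
r=least_squares(f,[.5,-.01,.2,0]); print(r.x*[1,1,1,57.3],np.round(r.fun,1), np.sqrt(np.diag(np.linalg.inv(r.jac.T@r.jac))))
obs=obs[:3]; obs=[o for o in obs]
for z in(.195,.2,.205):
    g=lambda q:f([q[0],q[1],z,q[2]],False); r=least_squares(g,[.5,-.01,0]); print(z,r.x*[1,1,57.3],np.round(r.fun,1))
E
```

```text
[ 0.5035 -0.0084  0.2008 -3.6582] [ 0.1 -0.  -1.1 -0.1  0.9  0.2 -0.9  0.3 -0.1  0.3  0.1 -0.6  0.1 -0.3
 -0.3 -0.7] [0.001  0.001  0.003  0.0375]
0.195 [ 0.5053 -0.0102 -3.4502] [ 0.5  0.1 -1.  -0.1  0.5  0.1]
0.2 [ 0.5037 -0.0086 -3.5609] [ 0.1  0.  -1.  -0.1  0.9  0.1]
0.205 [ 0.5022 -0.0071 -3.6765] [-0.2 -0.  -1.1 -0.1  1.3  0.2]
```

The fit puts the station at about (0.5035, -0.0084), the axis at about z 0.201 and the pin yaw at about -3.6°. I'll move the bar's underside over the neck, leg to the +y side, then lower gently until it touches.

```bash
python3 - <<'E'
from fit import *
go((.5035,-.008,.284),-3.5); go((.5035,-.008,.240),-3.5)
E
```

```text
shift [ 0.0001  0.0783 -0.0056] spin 3.43 head -0.07
shift [ 0.0441  0.0784 -0.0056] spin 3.43 head -0.07
```

drive_tool(
  deltas=[
    [[0,0.005,-0.003],1],
    [[0,0.015,-0.0055],2],
    [[0,0.03,-0.0055],3.4],
    [[0,0.045,-0.0055],3.4],
    [[0,0.06,-0.0055],3.4],
    [[0,0.072,-0.0055],3.4],
    [[0,0.078,-0.0055],3.4],
    [[0,0.078,-0.0055],3.4],
    [[0.008,0.078,-0.0055],3.4],
    [[0.018,0.078,-0.0055],3.4],
    [[0.028,0.078,-0.0055],3.4],
    [[0.035,0.078,-0.0055],3.4],
    [[0.04,0.078,-0.0055],3.4],
    [[0.044,0.078,-0.0055],3.4],
    [[0.044,0.078,-0.0055],3.4],
    [[0.044,0.078,-0.0055],3.4],
  ],
)

```text
time_s: 8.58
tcp_pos: [0.5033, -0.0073, 0.2402]
orientation: [1.252, 1.181, -1.253]
ft_force: [0.3, 0.1, -1.9]
opening: 0.0068
```

drive_tool(
  deltas=[
    [[0.0005,0,0],0],
    [[0.001,0,0],0],
    [[0.0015,0,0],0],
    [[0.002,0,0],0],
    [[0.002,0,0],0],
  ],
)

```text
time_s: 9.0
tcp_pos: [0.5033, -0.0073, 0.2382]
orientation: [1.253, 1.181, -1.253]
ft_force: [-0.6, -0.0, -2.0]
opening: 0.0069
```

```bash
cat > st.py <<'E'
from h import *
np.set_printoptions(precision=4,suppress=True)
o=get_obs();print(o['time_s'],o['tcp_pos'],o['ft_force'],o['moment'],o['opening']); go((.5035,-.008,.230),-3.5)
E
python3 st.py
```

```text
9.0 [ 0.5033 -0.0073  0.2382] [-0.5856 -0.0133 -2.0182] [-0.0232  0.036   0.003 ] 0.0069223971794618675
shift [0.0082 0.0003 0.0007] spin 0.11 head -3.39
```

drive_tool(
  deltas=[
    [[0.0005,0,0],0],
    [[0.001,0,0],0],
    [[0.0015,0,0],0],
    [[0.002,0,0],0],
    [[0.002,0,0],0],
  ],
)

```text
time_s: 9.42
tcp_pos: [0.5032, -0.0073, 0.2361]
orientation: [1.252, 1.181, -1.253]
ft_force: [-0.3, -0.6, -1.5]
opening: 0.0067
```

drive_tool(
  deltas=[
    [[0.0005,0,0],0],
    [[0.001,0,0],0],
    [[0.0015,0,0],0],
    [[0.0015,0,0],0],
  ],
)

```text
time_s: 9.75
tcp_pos: [0.5032, -0.0073, 0.2346]
orientation: [1.252, 1.181, -1.253]
ft_force: [-0.4, -0.3, -1.4]
opening: 0.0068
```

drive_tool(
  deltas=[
    [[0.0005,0,0],0],
    [[0.001,0,0],0],
    [[0.0015,0,0],0],
    [[0.0015,0,0],0],
  ],
)

```text
time_s: 10.08
tcp_pos: [0.5032, -0.0073, 0.2331]
orientation: [1.252, 1.181, -1.253]
ft_force: [-0.4, 0.1, -2.0]
opening: 0.0068
```

drive_tool(
  deltas=[
    [[0.0005,0,0],0],
    [[0.001,0,0],0],
    [[0.0015,0,0],0],
    [[0.0015,0,0],0],
  ],
)

```text
time_s: 10.42
tcp_pos: [0.5032, -0.0073, 0.2316]
orientation: [1.252, 1.181, -1.253]
ft_force: [-0.8, 0.1, -1.9]
opening: 0.0066
```

drive_tool(
  deltas=[
    [[0.0005,0,0],0],
    [[0.001,0,0],0],
    [[0.001,0,0],0],
  ],
)

```text
time_s: 10.67
tcp_pos: [0.5033, -0.0073, 0.2307]
orientation: [1.253, 1.181, -1.253]
ft_force: [0.0, -1.0, -2.2]
opening: 0.0071
```

drive_tool(
  deltas=[
    [[0.0005,0,0],0],
    [[0.001,0,0],0],
    [[0.001,0,0],0],
  ],
)

```text
time_s: 10.92
tcp_pos: [0.5033, -0.0073, 0.2297]
orientation: [1.253, 1.181, -1.253]
ft_force: [-0.0, -0.1, -1.0]
opening: 0.0073
```

drive_tool(
  deltas=[
    [[0.0005,0,0],0],
    [[0.001,0,0],0],
    [[0.001,0,0],0],
  ],
)

```text
time_s: 11.17
tcp_pos: [0.5035, -0.0073, 0.2292]
orientation: [1.253, 1.181, -1.252]
ft_force: [-4.3, 0.2, 10.4]
opening: 0.0064
```

There is contact at TCP z ≈ 0.2294, which matches the camera estimate if the bar is on the neck. I'll lift 1 mm and feel for the collar, so I know which part of the pin this is.

drive_tool(
  deltas=[
    [[-0.0012,0,0],0],
    [[-0.0012,0.0005,0],0],
    [[-0.0012,0.001,0],0],
    [[-0.0012,0.0015,0],0],
    [[-0.0012,0.0015,0],0],
  ],
)

```text
time_s: 11.58
tcp_pos: [0.5048, -0.0074, 0.2298]
orientation: [1.252, 1.181, -1.253]
ft_force: [-0.8, 0.1, -0.2]
opening: 0.0065
```

drive_tool(
  deltas=[
    [[0,0.0005,0],0],
    [[0,0.001,0],0],
    [[0,0.001,0],0],
  ],
)

```text
time_s: 11.83
tcp_pos: [0.5058, -0.0075, 0.2299]
orientation: [1.252, 1.181, -1.253]
ft_force: [-0.1, -0.0, -2.0]
opening: 0.007
```

drive_tool(
  deltas=[
    [[0,0.0005,0],0],
    [[0,0.001,0],0],
    [[0,0.001,0],0],
  ],
)

```text
time_s: 12.08
tcp_pos: [0.5066, -0.0075, 0.2298]
orientation: [1.252, 1.181, -1.253]
ft_force: [-0.6, -0.2, -1.0]
opening: 0.0067
```

drive_tool(
  deltas=[
    [[0,0.0005,0],0],
    [[0,0.001,0],0],
    [[0,0.001,0],0],
  ],
)

```text
time_s: 12.33
tcp_pos: [0.507, -0.0075, 0.2297]
orientation: [1.252, 1.182, -1.254]
ft_force: [-7.7, 0.8, 3.6]
opening: 0.0066
```

The plate met the collar face at TCP x ≈ 0.5067, so the vertical contact was on the neck. That puts the station x at about 0.5027 and the pin axis 16.5 mm below that contact. Next I'll back off and feel sideways with the leg's inner edge.

drive_tool(
  deltas=[
    [[0,-0.004,0],0],
    [[0,-0.0045,0.003],0],
    [[0,-0.0045,0.006],0],
    [[0,-0.0045,0.009],0],
    [[0,-0.0045,0.011],0],
    [[0,-0.0045,0.011],0],
    [[0,-0.0045,0.011],0],
  ],
)

```text
time_s: 12.92
tcp_pos: [0.5027, -0.0184, 0.2299]
orientation: [1.253, 1.18, -1.253]
ft_force: [0.7, -0.4, -0.7]
opening: 0.0066
```

drive_tool(
  deltas=[
    [[0,0,0.0005],0],
    [[0,0,0.001],0],
    [[0,0,0.0015],0],
    [[0,0,0.0015],0],
  ],
)

```text
time_s: 13.25
tcp_pos: [0.5025, -0.0198, 0.2299]
orientation: [1.253, 1.181, -1.253]
ft_force: [-0.3, 0.1, -2.0]
opening: 0.0066
```

drive_tool(
  deltas=[
    [[0,0,0.0005],0],
    [[0,0,0.001],0],
    [[0,0,0.0015],0],
    [[0,0,0.0015],0],
  ],
)

```text
time_s: 13.58
tcp_pos: [0.5024, -0.0214, 0.2299]
orientation: [1.253, 1.181, -1.253]
ft_force: [-0.2, 0.9, -0.9]
opening: 0.0067
```

drive_tool(
  deltas=[
    [[0,0,0.0005],0],
    [[0,0,0.001],0],
    [[0,0,0.001],0],
  ],
)

```text
time_s: 13.83
tcp_pos: [0.5023, -0.0223, 0.2299]
orientation: [1.253, 1.181, -1.253]
ft_force: [-0.5, 0.1, -1.3]
opening: 0.0071
```

drive_tool(
  deltas=[
    [[0,0,0.0005],0],
    [[0,0,0.001],0],
    [[0,0,0.001],0],
  ],
)

```text
time_s: 14.08
tcp_pos: [0.5023, -0.0232, 0.2299]
orientation: [1.253, 1.181, -1.253]
ft_force: [-0.3, 1.5, -2.2]
opening: 0.0069
```

drive_tool(
  deltas=[
    [[0,0,0.0005],0],
    [[0,0,0.0005],0],
    [[0,0,0.0005],0],
  ],
)

```text
time_s: 14.33
tcp_pos: [0.5023, -0.0234, 0.2299]
orientation: [1.253, 1.181, -1.252]
ft_force: [0.8, 3.9, -1.9]
opening: 0.0066
```

drive_tool(
  deltas=[
    [[0,0,0.0005],0],
    [[0,0,0.0005],0],
    [[0,0,0.0005],0],
  ],
)

```text
time_s: 14.58
tcp_pos: [0.5023, -0.0236, 0.2299]
orientation: [1.253, 1.181, -1.252]
ft_force: [0.3, 6.8, -3.5]
opening: 0.0065
```

Side contact is at TCP y ≈ -0.0231, so the +24 hole lines up after a further 12.5 mm. I'll back off, rise over the bead and retreat along the pin.

drive_tool(
  deltas=[
    [[0,0,-0.003],0],
    [[-0.003,0,-0.006],0],
    [[-0.008,0,-0.006],0],
    [[-0.012,0,-0.006],0],
    [[-0.012,-0.004,-0.006],0],
    [[-0.012,-0.012,-0.006],0],
    [[-0.012,-0.022,-0.006],0],
    [[-0.012,-0.032,-0.006],0],
    [[-0.012,-0.036,-0.006],0],
    [[-0.012,-0.036,-0.006],0],
    [[-0.012,-0.036,-0.006],0],
    [[-0.012,-0.036,-0.006],0],
  ],
)

```text
time_s: 15.58
tcp_pos: [0.4669, -0.016, 0.242]
orientation: [1.253, 1.18, -1.252]
ft_force: [0.2, -0.3, -2.8]
opening: 0.0067
```

```bash
python3 - <<'E'
from h import *
import st
go((.4661,-.0335,.2129),-3.5)
E
```

```text
15.5833 [ 0.4669 -0.016   0.242 ] [ 0.2227 -0.2993 -2.7835] [-0.0148 -0.0772  0.0475] 0.0067496826948466706
shift [ 0.012   0.036  -0.0102] spin 0.13 head -3.37
shift [0.0291 0.0002 0.0175] spin 0.13 head -3.37
```

drive_tool(
  deltas=[
    [[0.005,0,0.008],0],
    [[0.013,0,0.0145],0],
    [[0.021,0,0.0175],0],
    [[0.027,0,0.0175],0],
    [[0.029,0,0.0175],0],
    [[0.029,0,0.0175],0],
    [[0.029,0,0.0175],0],
    [[0.029,0,0.0175],0],
  ],
)

```text
time_s: 16.25
tcp_pos: [0.4659, -0.0334, 0.2132]
orientation: [1.252, 1.181, -1.252]
ft_force: [-0.1, -0.8, -1.7]
opening: 0.0066
```

```bash
python3 - <<'E'
from h import *
import st
go((.4661,-.0335,.2129),-3.5)
s=snap('wrist'); d=snap('side')
c=np.zeros((600,800,3),np.uint8); k=cv2.resize(s['pixels'][100:240,200:400,::-1],None,fx=2.8,fy=2.8,interpolation=2)
k=k[:600,:500]; c[:k.shape[0],:k.shape[1]]=k
k=cv2.resize(d['pixels'][105:180,195:245,::-1],None,fx=6,fy=6,interpolation=2); c[:k.shape[0],500:500+k.shape[1]]=k
cv2.imwrite('pics/w5.png',c)
E
```

```text
16.25 [ 0.4659 -0.0334  0.2132] [-0.1158 -0.7792 -1.6767] [-0.0821  0.0504 -0.0293] 0.006583630569080831
shift [-0.0168  0.0361 -0.0275] spin 0.14 head -3.36
shift [0.0003 0.0002 0.0001] spin 0.14 head -3.36
```

View pics/w5.png

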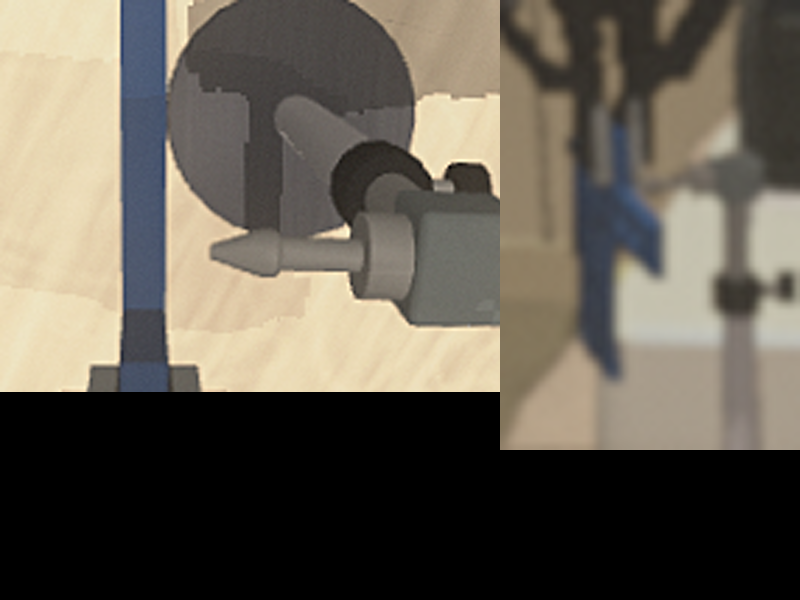

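The wrist crop shows the pin square to the plate with its nose about 9 mm ahead of it. The lateral position is consistent with the +24 hole, just past the tab edge. I'll insert step by step with force checks.

drive_tool(
  deltas=[
    [[0,0.002,0],0],
    [[0,0.005,0],0],
    [[0,0.008,0],0],
    [[0,0.01,0],0],
    [[0,0.011,0],0],
    [[0,0.012,0],0],
    [[0,0.012,0],0],
  ],
)

```text
time_s: 16.93
tcp_pos: [0.4778, -0.0344, 0.2129]
orientation: [1.252, 1.18, -1.253]
ft_force: [-0.2, 0.1, -2.4]
opening: 0.0067
```

drive_tool(
  deltas=[
    [[0,0.001,0],0],
    [[0,0.002,0],0],
    [[0,0.003,0],0],
    [[0,0.003,0],0],
  ],
)

```text
time_s: 17.27
tcp_pos: [0.4808, -0.0345, 0.213]
orientation: [1.253, 1.181, -1.253]
ft_force: [0.3, -0.6, -1.8]
opening: 0.0064
```

drive_tool(
  deltas=[
    [[0,0.001,0],0],
    [[0,0.002,0],0],
    [[0,0.002,0],0],
  ],
)

```text
time_s: 17.52
tcp_pos: [0.4828, -0.0346, 0.213]
orientation: [1.253, 1.181, -1.253]
ft_force: [-0.9, -0.1, -1.6]
opening: 0.0065
```

drive_tool(
  deltas=[
    [[0,0.001,0],0],
    [[0,0.002,0],0],
    [[0,0.002,0],0],
  ],
)

```text
time_s: 17.77
tcp_pos: [0.4848, -0.0347, 0.2129]
orientation: [1.253, 1.18, -1.253]
ft_force: [-0.6, -0.3, -2.2]
opening: 0.0065
```

drive_tool(
  deltas=[
    [[0,0.001,0],0],
    [[0,0.002,0],0],
    [[0,0.002,0],0],
  ],
)

```text
time_s: 18.02
tcp_pos: [0.4868, -0.0348, 0.2129]
orientation: [1.252, 1.181, -1.253]
ft_force: [-0.7, -0.6, -2.0]
opening: 0.0067
```

drive_tool(
  deltas=[
    [[0,0.001,0],0],
    [[0,0.002,0],0],
    [[0,0.003,0],0],
    [[0,0.003,0],0],
  ],
)

```text
time_s: 18.35
tcp_pos: [0.4898, -0.035, 0.2129]
orientation: [1.253, 1.181, -1.253]
ft_force: [-0.6, -0.1, -1.9]
opening: 0.0063
```

drive_tool(
  deltas=[
    [[0,0.001,0],0],
    [[0,0.002,0],0],
    [[0,0.003,0],0],
    [[0,0.003,0],0],
  ],
)

```text
time_s: 18.68
tcp_pos: [0.4928, -0.0352, 0.2129]
orientation: [1.252, 1.181, -1.253]
ft_force: [0.6, 0.4, -1.8]
opening: 0.0062
```

drive_tool(
  deltas=[
    [[0,0.001,0],0],
    [[0,0.002,0],0],
    [[0,0.003,0],0],
    [[0,0.004,0],0],
    [[0,0.004,0],0],
  ],
)

```text
time_s: 19.1
tcp_pos: [0.4968, -0.0354, 0.2129]
orientation: [1.252, 1.18, -1.253]
ft_force: [0.5, 0.2, -1.3]
opening: 0.0064
```

drive_tool(
  deltas=[
    [[0,0.001,0],0],
    [[0,0.002,0],0],
    [[0,0.003,0],0],
    [[0,0.004,0],0],
    [[0,0.004,0],0],
    [[0,0.004,0],0],
  ],
)

```text
time_s: 19.6
tcp_pos: [0.5006, -0.0357, 0.2129]
orientation: [1.253, 1.181, -1.253]
ft_force: [-0.0, 0.8, -1.0]
opening: 0.0064
```

drive_tool(
  deltas=[
    [[0.0005,0,0],0],
    [[0.001,0,0],0],
    [[0.0015,0,0],0],
    [[0.002,0,0],0],
    [[0.002,0,0],0],
  ],
)

```text
time_s: 20.02
tcp_pos: [0.5005, -0.0356, 0.2108]
orientation: [1.252, 1.181, -1.253]
ft_force: [0.1, 0.9, -1.3]
opening: 0.0065
```

drive_tool(
  deltas=[
    [[0.0005,0,0],0],
    [[0.0005,0,0],0],
    [[0.0005,0,0],0],
  ],
)

```text
time_s: 20.27
tcp_pos: [0.5006, -0.0357, 0.2104]
orientation: [1.252, 1.181, -1.253]
ft_force: [-0.5, -0.1, -1.2]
opening: 0.0066
```

drive_tool(
  deltas=[
    [[0.0004,0,0],0],
    [[0.0004,0,0],0],
    [[0.0004,0,0],0],
  ],
)

```text
time_s: 20.52
tcp_pos: [0.5006, -0.0357, 0.2101]
orientation: [1.253, 1.181, -1.253]
ft_force: [-0.5, 0.0, 0.8]
opening: 0.0065
```

The load has transferred at the predicted height: Fz rose from about -2 N to +0.8 N at z 0.2101. I'll release gently.

drive_tool(
  deltas=[
    [[0,0,0],0],
    [[0,0,0],0],
    [[0,0,0],0],
  ],
  grip_force=20,
)

```text
time_s: 20.77
tcp_pos: [0.5006, -0.0357, 0.2101]
orientation: [1.253, 1.181, -1.253]
ft_force: [-0.5, 0.5, 2.1]
opening: 0.007
```

drive_tool(
  deltas=[
    [[0,0,0],0],
    [[0,0,0],0],
    [[0,0,0],0],
    [[0,0,0],0],
    [[0,0,0],0],
    [[0,0,0],0],
  ],
  fingers=0.3,
)

```text
time_s: 21.27
tcp_pos: [0.5006, -0.0356, 0.21]
orientation: [1.252, 1.181, -1.253]
ft_force: [0.4, -0.1, 0.3]
opening: 0.0251
```

```bash
python3 - <<'E'
from h import *
import st
s=snap('wrist'); d=snap('side')
c=np.zeros((600,800,3),np.uint8); k=cv2.resize(s['pixels'][100:314,170:350,::-1],None,fx=2.8,fy=2.8,interpolation=2)
k=k[:600,:500]; c[:k.shape[0],:k.shape[1]]=k
k=cv2.resize(d['pixels'][105:180,200:250,::-1],None,fx=6,fy=6,interpolation=2); c[:k.shape[0],500:500+k.shape[1]]=k
cv2.imwrite('pics/w6.png',c)
E
```

```text
21.2667 [ 0.5006 -0.0356  0.21  ] [ 0.3721 -0.0958  0.2868] [ 0.0416 -0.0044  0.0952] 0.025089182063228965
shift [-0.02    0.0013 -0.0278] spin 0.12 head -3.38
```

View pics/w6.png

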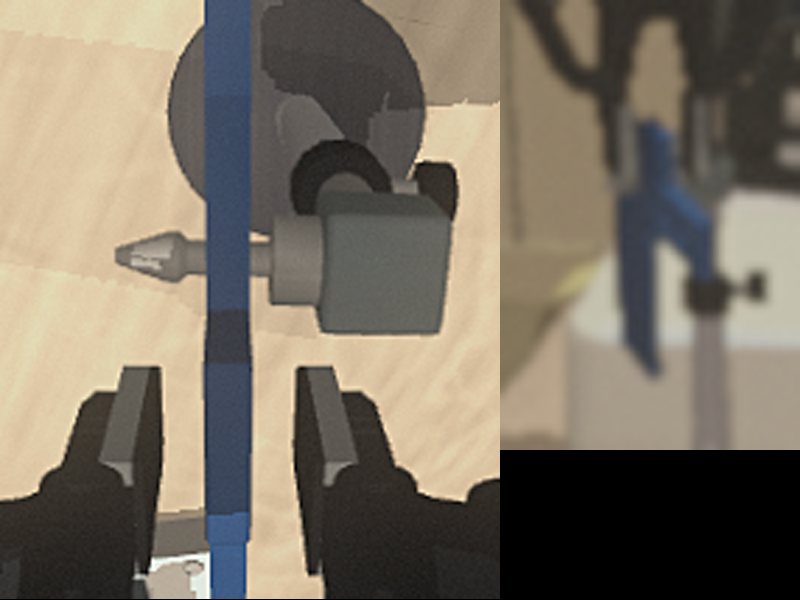

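The bracket hangs in the neck between the bead at (180, 255) and the collar at (275, 260), and the fingers are clear on both sides. I'll raise the gripper straight up.

drive_tool(
  deltas=[
    [[-0.005,0,0],0],
    [[-0.012,0,0],0],
    [[-0.022,0,0],0],
    [[-0.035,0,0],0],
    [[-0.05,0,0],0],
    [[-0.07,0,0],0],
    [[-0.09,0,0],0],
    [[-0.11,0,0],0],
    [[-0.13,0,0],0],
    [[-0.13,0,0],0],
    [[-0.13,0,0],0],
    [[-0.13,0,0],0],
    [[-0.13,0,0],0],
    [[-0.13,0,0],0],
    [[-0.13,0,0],0],
    [[-0.13,0,0],0],
  ],
)

```text
time_s: 22.7
tcp_pos: [0.5005, -0.0357, 0.3397]
orientation: [1.252, 1.181, -1.253]
ft_force: [-0.3, -0.5, -0.2]
opening: 0.0256
```

```bash
python3 - <<'E'
from h import *
import st
s=snap('wrist'); d=snap('side')
c=np.zeros((600,800,3),np.uint8); k=cv2.resize(s['pixels'][80:280,200:350,::-1],None,fx=3,fy=3,interpolation=2)
k=k[:600,:450]; c[:k.shape[0],:k.shape[1]]=k
k=cv2.resize(d['pixels'][105:190,200:250,::-1],None,fx=7,fy=7,interpolation=2); c[:k.shape[0],450:450+k.shape[1]]=k
cv2.imwrite('pics/w7.png',c)
E
```

```text
22.7 [ 0.5005 -0.0357  0.3397] [-0.2556 -0.5246 -0.1743] [-0.0026  0.0175 -0.024 ] 0.02560914879017638
shift [ 0.1097  0.0015 -0.0279] spin 0.11 head -3.39
```

View pics/w7.png

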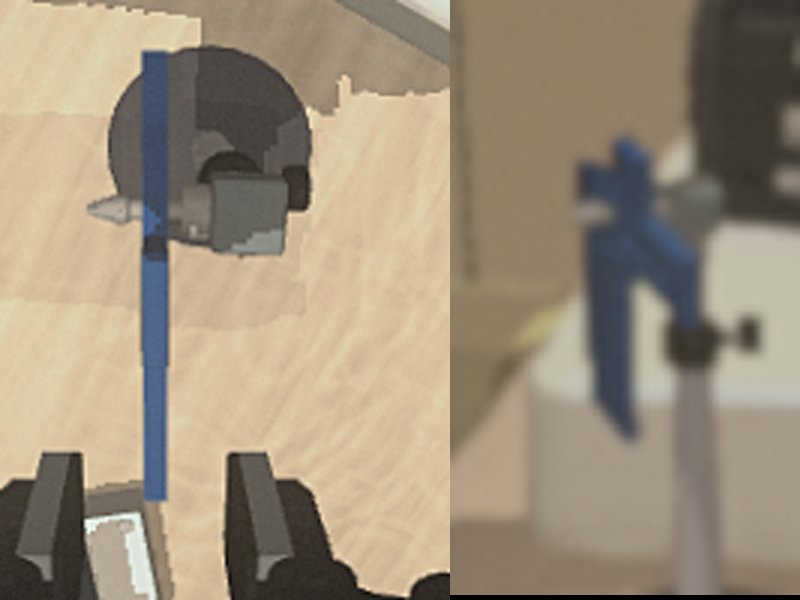

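The bracket hangs free in the neck with the leg vertical and the gripper well above it. I'll wait a moment for any swing to die, check that nothing moves, and sign off.

drive_tool(
  deltas=[
    [[0,0,0],0],
    [[0,0,0],0],
    [[0,0,0],0],
    [[0,0,0],0],
    [[0,0,0],0],
    [[0,0,0],0],
    [[0,0,0],0],
    [[0,0,0],0],
    [[0,0,0],0],
    [[0,0,0],0],
    [[0,0,0],0],
    [[0,0,0],0],
  ],
)

```text
time_s: 23.8
tcp_pos: [0.5006, -0.0357, 0.34]
orientation: [1.253, 1.181, -1.253]
ft_force: [-0.3, -0.1, 0.2]
opening: 0.0259
```

```bash
python3 - <<'E'
from fit import *
d=snap('side'); px=d['pixels'].astype(float); M=np.clip((px[...,2]-px[...,0]-5)/35,0,1); w=np.zeros((384,512)); w[115:175,210:240]=1; M*=w
def mk(z,roll,x,y,k=4):
    m=np.zeros((384*k,512*k),np.uint8); A=R.from_euler('zx',[-.06,roll]).as_matrix()
    for B in boxes(0,0,-.028,0):
        q=np.array([proj(d,P) for P in (B-[0,.024,0])@A.T+[x,y,z]]); cv2.fillConvexPoly(m,cv2.convexHull(np.round((q+.5)*k*16).astype(np.int32)),255,shift=4)
    return cv2.resize(m,(512,384),interpolation=cv2.INTER_AREA)/255.
# the model leg is cut at slot depth: extend weight ignore
f=lambda v:((mk(v[0]/1000,v[1]/57.3,v[2]/1000,-.0084)-M)[115:168]**2).sum()
r=minimize(f,[197,0,502],method='Nelder-Mead',options=dict(initial_simplex=[[197,0,502],[201,0,502],[197,6,502],[197,0,506]])); print('hole z mm, roll deg, x',r.x,r.fun,M.sum())
for a in(-6,-3,3,6): print(a,round(minimize(lambda v:f([v[0],a,v[1]]),[r.x[0],r.x[2]],method='Nelder-Mead').fun,1))
d2=snap('side'); print('motion',np.abs(d2['pixels'].astype(int)-d['pixels'])[115:175,210:240].mean())
E
```

```text
hole z mm, roll deg, x [195.8655  -6.1759 499.8495] 190.24792756318215 139.0
-6 189.9
-3 192.5
3 206.7
6 218.5
motion 0.6801851851851852
```

The level fit is poor because its mask is weak and the model's leg is cut short. I'll redo it with the full leg and a better mask.

```bash
python3 - <<'E'
from fit import *
F=((-75,75,15,41),(15,75,-65,15),(-18,18,41,65))
def mk(d,z,roll,x,k=4):
    m=np.zeros((384*k,512*k),np.uint8); A=R.from_euler('ZX',[-.06,roll]).as_matrix()
    for a,b,c,e in F:
        B=np.array([[sx,yy-24,zz-28] for sx in(-4,4) for yy in(a,b) for zz in(c,e)])/1000
        q=np.array([proj(d,P) for P in B@A.T+[x,-.0084,z]]); cv2.fillConvexPoly(m,cv2.convexHull(np.round((q+.5)*k*16).astype(np.int32)),255,shift=4)
    return cv2.resize(m,(512,384),interpolation=cv2.INTER_AREA)/255.
d=snap('side'); px=d['pixels'].astype(float); b=px[...,2]-px[...,0]; sub=b[115:175,208:242]; print(np.percentile(sub,[5,50,75,95]))
lo,hi=np.percentile(sub,[10,92]); M=np.clip((b-(lo+.35*(hi-lo)))/(.3*(hi-lo)),0,1); sl=np.s_[115:175,208:242]; print(M[sl].sum(),mk(d,.197,0,.502)[sl].sum())
f=lambda v:((mk(d,v[0]/1000,v[1]/57.3,v[2]/1000)-M)[sl]**2).sum()
r=minimize(f,[197,0,502],method='Nelder-Mead',options=dict(initial_simplex=[[197,0,502],[201,0,502],[197,6,502],[197,0,506]])); print(r.x,r.fun)
for a in(-6,-4,-2,0,2,4): print(a,round(minimize(lambda v:f([v[0],a,v[1]]),[r.x[0],r.x[2]],method='Nelder-Mead').fun,1))
E
```

```text
[-42. -23. -11.  22.]
574.5983606557378 467.45098039215685
[199.7933   1.4487 502.2501] 115.84289823927108
-6 141.8
-4 129.3
-2 120.6
0 116.4
2 115.3
4 122.3
```

Level to within the fit (roll about 1 ± 2°), and it isn't moving. Signing off.

```bash
python3 -c "
from station import job
print(job.sign_off())"
```

```text
the job is handed in; nothing more can be done
None
```

The blue bracket is hanging on the stand's pin by its +24 mm hole (the one next to the leg, nearly above its centre of mass), and the job is handed in at about 24 s of the 67 s allowed.

- **Finding the pin:** I took the bracket from the rack by its tab and felt for the pin with the bracket. The bar underside touched the neck, the plate touched the collar and the leg edge touched the neck's side, with the contact readings at about 12 N or less. The hole then went over the bead with no measurable contact, and the load transferred within about 0.2 mm of the predicted height.
- **Last checks:** The wrist and side pictures show the bracket in the neck between bead and collar, with the open gripper about 13 cm above where it let go and touching nothing. Two side pictures taken moments apart were nearly identical, so it was not swinging.
- **Level:** The final picture fit gave a tilt of about 1.4°, good to roughly ±2°. An earlier fit had suggested -6°, but its mask was weak and its model cut the leg short, so I redid it and discarded that figure.
- **Bystanders:** I did not go near the tape roll, weight or cup, and the grey blank stayed in its slot when I lifted the bracket out. I took no final picture of them to confirm.

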